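# Seat a trolley wheel's axle in a wheel stand

## Task

Lift the small trolley wheel out of its wooden rest and lower its axle into the two open slots of the steel wheel stand, pushing it past the sprung keepers until both axle ends sit level on the slot floors. Feel for the floors (their height has been set differently each time), bed the axle there for a second with a firm push of about 20 N, never letting the wheel bear on the stand with more than 35 N (its weight included), then let go. Leave the sanding block, the screwdriver and the tape measure where they lie.

Things in the scene. Friction and masses are not known exactly. Their poses are not given: they have to be found in the camera images.
- wheel: Black-tyred trolley wheel with grey disc, 124 mm diameter, 36 mm wide, flat sides, 0.28 to 0.46 kg, fixed on a level steel axle 10 mm thick and 172 mm long. Origin at the centre; y along the axle (same either way round; may be turned about y). Collars 18 mm across lie on the axle 52 to 61 mm each side of the centre. Stands upright in the rest; grip it across the tyre near its top.
- axle_a (a point): Point on the axle's centre line 70 mm from the wheel's centre along the wheel's -y, where the axle shall lie in one slot.
- axle_b (a point): Point on the axle's centre line 70 mm from the wheel's centre along the wheel's +y, where the axle shall lie in the other slot.
- stand: Steel wheel stand, fixed to the bench. Origin under the centre of its 110 x 190 mm base plate; z up, y from one upright to the other, x across the slots. Two upright plates, 66 to 74 mm either side of the centre along y, 64 mm wide, 163 mm high, each with a slot 13 mm wide at x = 0, open at the top. Brass slot floors, rigid, always level with each other, their height preset anew each time.
- slot_a (a point): Middle of the slot in the upright at the stand's -y, 146 mm above the stand's origin, where the slot's 13 mm width begins; above it flared lips widen the mouth to 43 mm at 160 mm. The slot floor lies below: the seated axle's centre line is 31 to 49 mm below this point (97 to 115 mm above the origin); the setting is not reported and must be felt.
- slot_b (a point): The same point of the other slot, at the stand's +y. The two slot points are 140 mm apart. The floors of both slots are at the same height.
- keeper (a point): Nose of the sprung keeper in slot_a (slot_b has the same), 125.5 mm above the stand's origin. Round-nosed, from the -x side, it reaches 7 mm into the slot. An axle laid in stops on both keepers with its centre line about 134 mm above the origin; a downward push of about 13 to 20 N then pushes it past them and they spring out over it, its centre line then being lower than 119 mm.
- rest: Low wooden wheel rest fixed to the bench, board 150 x 62 x 12 mm with two cleats 26 mm high across it, between which the tyre stands. Origin at the centre of its underside, y along the axle of the resting wheel, whose centre is 74 mm above the origin.
- sand_block: Bystander: brown sanding block, 62 x 112 x 29 mm, lying loose. Origin at the centre of its underside, long side along y.
- screwdriver: Bystander: blue-handled screwdriver, 182 mm long, 28 mm thick, lying loose. Origin at the centre of its underside, long along y.
- tape_measure: Bystander: yellow tape measure, 63 x 99 x 37 mm, lying loose. Origin at the centre of its underside.
Mind the look-alikes: they are no part of the job. What is shaped like the stand but turquoise is not meant.

How it is judged (in metres and radians):
On the way, in this order (a step that is already met when the one before it is completed fails the run):
1. the wheel is lifted clear of its rest (height (world z) of wheel above 0.125 m and contact force between wheel and rest below 0.2 N), for 0.2 s.
2. with both axle ends below the keepers, the wheel is pressed onto the stand with more than 16 N (its weight included) for 0.3 s (z of each of axle_a, axle_b in the frame of stand below 0.119 m and contact force between wheel and stand above 16 N), for 0.3 s.
At the end, for the whole second after the job is handed in: Both axle points are below the keepers in their slots (less than 119 mm and more than 92 mm above the stand's origin), the wheel is within 6 mm in x and 10 mm in y of the middle of the stand, its axle within 0.04 rad of the stand's y axis, at rest and released (z of axle_a in the frame of stand between 0.092 and 0.119 m and z of axle_b in the frame of stand between 0.092 and 0.119 m and x of wheel in the frame of stand between -0.006 and 0.006 m and y of wheel in the frame of stand between -0.01 and 0.01 m and angle between the y axis of wheel and the y axis of stand, either way round below 0.04 rad and linear speed of wheel below 0.02 m/s and angular speed of wheel below 0.2 rad/s and contact force between wheel and the fingers below 0.092 N); the robot touches nothing.
It fails at once if the wheel bears on the stand with more than 35 N (contact force between wheel and stand above 36 N).
It fails at once if the sand block is moved more than 30 mm (distance of sand_block from where it was at the start of the episode above 0.03 m).
It fails at once if the screwdriver is moved more than 30 mm (distance of screwdriver from where it was at the start of the episode above 0.03 m).
It fails at once if the tape measure is moved more than 30 mm (distance of tape_measure from where it was at the start of the episode above 0.03 m).
It also fails if it takes over 67 s, if anything falls off the work surface, if the arm or the gripper's body presses on something with over 40 N, if the wrist force passes 120 N, or if a joint passes its speed limit or range.

## Robot

A 6-joint arm with a two-finger parallel gripper is mounted at the origin on a cart in front of the work surface, level with it; the furniture and walls round the work are solid. World frame = base frame: x ahead of the robot, y to its left, z up, the work surface at z = 0. Lengths are in m, angles in degrees, forces in N, time in s.
With the tool pointing down it reaches from about 0.3 to 0.75 m from the base axis. Payload 8.5 kg.
Tool frame: the origin (TCP) lies at the very end of the fingers, on their centre line; the grasp point (between the pads) lies 19 mm behind it; z points along the fingers, y is the line along which they close (so a half turn about z gives the same grasp; the last joint's range is limited). The gripper opens to 85 mm and grips with 20 to 120 N. Pads are 22 mm wide; open, the fingers measure 114 mm over their backs; the gripper's body (76 mm by 85 mm) begins 54 mm behind the grasp point. The pads swing forward as they close: fully open they stand 13 mm farther back than shut.
Start: joints at [52.007, 21.807, 74.336, -0, 83.858, -12.336], TCP at [0.238, 0.496, 0.231] pointing down, gripper open.
Joint ranges: [-178.18, 178.18], [-50.72, 133.34], [12.68, 142.11], [-81.47, 261.47], [9.98, 163.14], [-165.26, 165.26]. Speed limits (degrees/s): [136.94, 136.94, 180, 180, 180, 180].

## Interface

Orientations are given as a 3x3 rotation matrix whose columns are the frame's x, y, z axes.
In Python, from rig import observe, cams, ticket gives the robot as it stands.
- The arm moves only by the tool move_arm, never from a script. Its arguments are lists of equal length, an entry for each row: "jaw": the finger opening in cm, from 0 to 8.54; "dp": the shift along the tool's x, y, z in cm, a list of three; "turn": the turn, a rotation vector about the tool's x, y, z in rad, a list of three. In form: {"jaw": [jaw, ...], "dp": [[tx, ty, tz], ...], "turn": [[wx, wy, wz], ...]}. A call has 1 to 12 rows; each row shifts and turns the commanded pose from where the row before left it, along the tool's axes as they then stand; what a row does not reach is not made up. A row lasts 1/12 s, in which the tool goes at most 41.7 mm and 7.16 degrees, less where a joint would pass 70% of its speed; a pose out of reach is approached as far as the arm can. A call is refused whole if a number of a shift passes 4.17 or a number of a turn 0.125, either way. A call with a gripper value outside its range is refused whole. The fingers move at their own pace and stop on an object; "force" is the grip in N (left out, the last holds). Time passes only in rows, so rows that do not move let the fingers close. It gives the time, the measured TCP pose, the force, the opening and the grip force at its end, in the units of the state.
- observe(): the state, without advancing time (a new reading comes with each control period).
- cams.get_image(name): name is "scene" or "top" or "wrist"; returns (picture, depth): 480x640x3 uint8, red, green, blue; 480x640 float32, m along the optical axis (not along the pixel's ray), 0 where there is no reading.
- cams.calibration(name): a dict with "vertical_fov" (degrees; the focal length in pixels is half the picture's height over the tangent of half this angle, whatever the lens; pixels are square), "cx", "cy" (the principal point, pixels), "k1" (the pictures are not rectified: a ray, as slopes to the right and down, at radius r is drawn at 1 + k1 r^2 times it, then the intrinsics apply), "view" (4x4, takes a point from world to camera coordinates); the wrist camera has in their place "tool_from_camera" (4x4, takes a point from camera to tool coordinates, whose origin is the TCP and whose axes are the flange's). Camera axes: x right, y up, looking along -z (the intrinsics and any distortion apply to the point x, -y, -z); pixel columns grow to the right and rows downward; lengths in m; the calibration is good to about 2 mm. A picture is of the moment at which its call begins: read the wrist's pose just before it. calibration takes no time and is no camera call.
- ticket.close_job(): hands the job in; it is judged then, once.
Trained networks look in the newest picture that a camera, given by its name, has taken for a name from the list of things; names that differ only in an ending like _2 or _b are one class to them, and where a whole thing is asked for, a point or a joint stands for the part that bears it (a point fixed in the world has none). Each returns a list of dicts, best first, with "p" (0 to 1); they miss things now and then, are a little off and sometimes report something else, mostly with a low value. They report only what shows in the picture. A call takes as long as a camera call. They do not tell look-alikes from the thing itself.
- cams.spot_in(camera, query): "box" ([centre column, centre row, width, height] as shares, 0 to 1, of the picture: columns of its width, rows of its height, round what is visible of it).
- cams.outline_of(camera, query): "mask" (480x640 bool, what is visible of it) and "box" ([centre column, centre row, width, height] as shares, 0 to 1, of the picture: columns of its width, rows of its height, round what is visible of it).
- cams.mark_of(camera, query): "location" ([column, row] as shares, 0 to 1, of the picture: columns of its width, rows of its height: a listed point, or the origin of a listed thing).
The state is a dict: "time_s": time; "q": joint angles; "qvel": joint speeds; "joint_efforts": joint torques, N m; "position": TCP position; "tool_rot": TCP orientation; "ft_force": force on the tool from outside, world axes, zero at the start; "wrist_torque": the same for the moment, N m; "grip_width": finger opening in m; "gripper_force": force on a finger pad.
Only numpy, scipy, OpenCV 4.12 (cv2) and the standard library are available. Lean on these libraries where they do the work, as an engineer would, in place of code of your own. Each camera call takes 0.05 s, during which the arm holds its last target. There are 200 camera calls.

## Working session

There is one attempt and no reset: what is moved stays moved. The work goes in short steps, Python scripts to look and compute and a tool call to move; the robot and the scene stay as the last step left them, time stands still between calls to the robot, and variables do not carry over. Pictures are saved under pics/ and viewed, at most 10 in all, crops included, and the job is handed in when it is done.

Besides the shell and the picture viewer there is one more tool, called after "Emit:" as a command line: name --argument value ..., lists and objects as JSON in quotes. move_arm: Moves the arm, as the interface text tells. Its arguments: {"type":"object","properties":{"jaw":{"type":"array","items":{"type":"number"}},"dp":{"type":"array","items":{"type":"array","items":{"type":"number"}}},"turn":{"type":"array","items":{"type":"array","items":{"type":"number"}}},"force":{"type":"number"}},"required":["jaw","dp","turn"]}

```bash
mkdir -p pics; cat > h.py <<'E'
import numpy as np, cv2
from rig import observe, cams, ticket
def pix2world(cam,u,v,depth):
    c=cams.calibration(cam); f=240/np.tan(np.radians(c["vertical_fov"])/2)
    x=(u-c["cx"])/f; y=(v-c["cy"])/f; r0=np.hypot(x,y); r=r0
    for _ in range(20): r=r0/(1+c["k1"]*r*r)
    s=r/r0 if r0>0 else 1
    x*=s;y*=s
    p=np.array([x*depth,-y*depth,-depth,1])
    return (np.linalg.inv(np.array(c["view"]))@p)[:3]
def cloud(cam,depth,mask):
    c=cams.calibration(cam); f=240/np.tan(np.radians(c["vertical_fov"])/2)
    v,u=np.nonzero(mask&(depth>0)); d=depth[v,u]
    x=(u-c["cx"])/f; y=(v-c["cy"])/f; r0=np.hypot(x,y)+1e-12; r=r0.copy()
    for _ in range(20): r=r0/(1+c["k1"]*r*r)
    x=x*r/r0;y=y*r/r0
    P=np.stack([x*d,-y*d,-d,np.ones_like(d)])
    if cam=="wrist":
        o=observe(); p=(np.array(c["tool_from_camera"])@P)[:3]
        return (np.array(o["tool_rot"])@p).T+np.array(o["position"])
    return (np.linalg.inv(np.array(c["view"]))@P)[:3].T
E
python3 - <<'E'
from h import *
np.set_printoptions(precision=4,suppress=True)
print(observe())
for cam in("top","scene"):
    im,d=cams.get_image(cam); cv2.imwrite(f"pics/{cam}0.png",im[:,:,::-1]); np.save(cam+"_d.npy",d)
    print(cam,cams.calibration(cam))
    for q in("wheel","stand","rest","sand_block","screwdriver","tape_measure"):
        for m in cams.outline_of(cam,q):
            P=cloud(cam,d,m["mask"])
            print(q,round(m["p"],2),np.round(np.array(m["box"])*[640,480,640,480],0),np.median(P,0) if len(P) else None, np.percentile(P,99,axis=0)if len(P) else None)
    for q in("wheel","stand","slot_a","slot_b","axle_a","axle_b","keeper","rest"):
        for m in cams.mark_of(cam,q): print(q,round(m["p"],2),np.round(np.array(m["location"])*[640,480],1))
E
```

```text
{'time_s': 0.0, 'q': array([ 52.007 ,  21.8416,  74.3866,  -0.0003,  83.8589, -12.3371]), 'qvel': array([ 0.0518,  0.0126, -0.0424,  0.0337,  0.0162,  0.0633]), 'joint_efforts': array([ -0.0001, -44.8477, -23.1273,  -0.0003,   0.0049,   0.    ]), 'position': array([0.238 , 0.4955, 0.2307]), 'tool_rot': array([[-0.9014,  0.433 , -0.0009],
       [ 0.433 ,  0.9014, -0.0012],
       [ 0.0003, -0.0015, -1.    ]]), 'ft_force': array([ 0.773 , -0.0208, -0.3326]), 'wrist_torque': array([ 0.0584, -0.0086,  0.0316]), 'gripper_force': 0.0, 'grip_width': 0.08529421597151995}
top {'vertical_fov': 48.41971244882742, 'cx': 313.39468447644754, 'cy': 233.93379393351884, 'k1': -0.05092316984706527, 'view': array([[ 0.1021, -0.9948,  0.0012, -0.1701],
       [ 0.823 ,  0.0851,  0.5617, -0.5646],
       [-0.5589, -0.0564,  0.8273, -1.3908],
       [ 0.    ,  0.    ,  0.    ,  1.    ]])}
wheel 0.89 [205. 267.  55.  41.] [0.4685 0.1982 0.1117] [0.5354 0.2772 0.1408]
stand 0.93 [353. 263.  72.  58.] [ 0.5537 -0.2407  0.0181] [ 0.6393 -0.1419  0.1576]
stand 0.82 [447. 308.  75.  64.] [ 0.4397 -0.5298  0.01
[... 1525 characters left out ...]
283] [0.5353 0.036  0.0357]
screwdriver 0.73 [341. 310.  32.  53.] [0.7432 0.0154 0.0239] [0.8074 0.1112 0.0324]
screwdriver 0.47 [418. 258.   7.  32.] [0.4846 0.1817 0.0127] [0.5433 0.1971 0.0296]
tape_measure 0.63 [279. 280.  34.  22.] [ 0.7658 -0.1578  0.036 ] [ 0.8073 -0.1257  0.0436]
wheel 0.55 [427.3 248.7]
stand 0.77 [238.2 175.3]
stand 0.73 [292.4 227.3]
slot_a 0.76 [212.6 148.7]
slot_a 0.71 [311.2 200.9]
slot_a 0.71 [253.9 149.3]
slot_a 0.67 [268.2 205.4]
slot_b 0.76 [212.6 148.7]
slot_b 0.71 [311.2 200.9]
slot_b 0.71 [253.9 149.3]
slot_b 0.67 [268.2 205.4]
axle_a 0.77 [405.1 246.3]
axle_b 0.77 [405.1 246.3]
keeper 0.83 [269.3 206.8]
keeper 0.71 [216.  152.3]
rest 0.48 [420.6 262.6]
```

```bash
python3 - <<'E'
import cv2
im=cv2.imread("pics/top0.png")
cv2.imwrite("pics/top_c.png",cv2.resize(im[190:360,150:520],None,fx=2.1,fy=2.1,interpolation=cv2.INTER_CUBIC))
E
```

```text
(no output)
```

View pics/top_c.png

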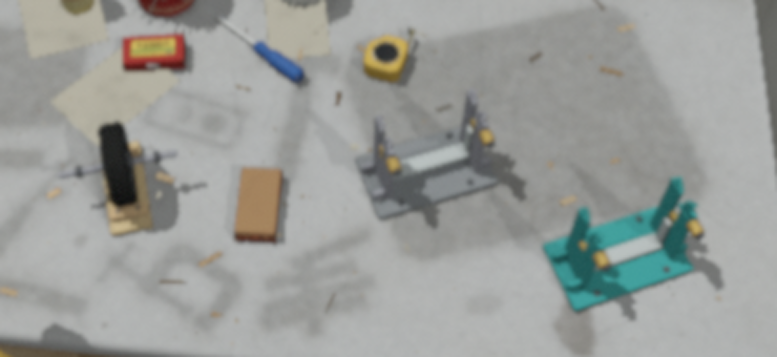

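The crop shows the wheel upright in its rest, at the left (full picture about 205,267). The grey stand is at the centre (353,263) and the turquoise look-alike at the right (447,308). The sanding block stands between the wheel and the stand.

```bash
cat >> h.py <<'E'
def rayz(cam,u,v,z):
    if cam=="wrist":
        raise ValueError
    a=pix2world(cam,u,v,1.0); b=pix2world(cam,u,v,2.0); t=(z-a[2])/(b[2]-a[2]); return a+t*(b-a)
E
python3 - <<'E'
from h import *
np.set_printoptions(precision=4,suppress=True)
for cam,l in {"top":[("wheel",204.5,269.1,.074),("ax",183.9,272.1,.074),("ax",229.2,263.4,.074),("slot",374.3,240.3,.146),("slot",331.5,250.2,.146),("stand",350.1,270.2,0),("rest",208.9,277.6,0)],
 "scene":[("wheel",427.3,248.7,.074),("slot",311.2,200.9,.146),("slot",268.2,205.4,.146),("stand",292.4,227.3,0),("rest",420.6,262.6,0),("ax",405.1,246.3,.074)]}.items():
    for n,u,v,z in l: print(cam,n,rayz(cam,u,v,z))
print(cams.calibration("wrist"))
E
```

```text
top wheel [0.4844 0.2102 0.074 ]
top ax [0.4676 0.2701 0.074 ]
top ax [0.512  0.1395 0.074 ]
top slot [ 0.5936 -0.2918  0.146 ]
top slot [ 0.5458 -0.1682  0.146 ]
top stand [ 0.5697 -0.2298  0.    ]
top rest [0.4967 0.2115 0.    ]
scene wheel [0.4759 0.2049 0.074 ]
scene slot [ 0.5252 -0.1801  0.146 ]
scene slot [ 0.6025 -0.2915  0.146 ]
scene stand [ 0.5562 -0.2359  0.    ]
scene rest [0.4868 0.2006 0.    ]
scene ax [0.4997 0.1392 0.074 ]
{'vertical_fov': 69.25370909682644, 'cx': 320.6103791103643, 'cy': 234.33426973699127, 'k1': -0.06369146294433359, 'tool_from_camera': array([[-0.0014,  0.9596,  0.2815,  0.0717],
       [ 1.    ,  0.0013,  0.0003,  0.0004],
       [-0.0001,  0.2815, -0.9596, -0.1433],
       [ 0.    ,  0.    ,  0.    ,  1.    ]])}
```

Emit:
move_arm --jaw '[8.5,8.5,8.5,8.5,8.5,8.5,8.5,8.5,8.5,8.5]' --dp '[[-3.46,-1.55,-0.2],[-3.46,-1.55,-0.2],[-3.46,-1.55,-0.2],[-3.46,-1.55,-0.2],[-3.46,-1.55,-0.2],[-3.46,-1.55,-0.2],[-3.46,-1.55,-0.2],[-3.46,-1.55,-0.2],[-3.46,-1.55,-0.2],[-3.46,-1.55,-0.2]]' --turn '[[0,0,0],[0,0,0],[0,0,0],[0,0,0],[0,0,0],[0,0,0],[0,0,0],[0,0,0],[0,0,0],[0,0,0]]' --force 100

```text
time_s: 2.33
position: [0.4838, 0.2045, 0.2516]
tool_rot: [[-0.901, 0.433, 0.0], [0.433, 0.901, 0.0], [-0.0, 0.0, -1.0]]
ft_force: [0.6, 0.3, 0.3]
grip_width: 0.0849
gripper_force: 0.0
```

Emit:
move_arm --jaw '[8.5,8.5,8.5,8.5,8.5,8.5,8.5,8.5,8.5,8.5]' --dp '[[0,0,0],[0,0,0],[0,0,0],[0,0,0],[0,0,0],[0,0,0],[0,0,0],[0,0,0],[0,0,0],[0,0,0]]' --turn '[[0,0,-0.112],[0,0,-0.112],[0,0,-0.112],[0,0,-0.112],[0,0,-0.112],[0,0,-0.112],[0,0,-0.112],[0,0,0],[0,0,0],[0,0,0]]'

```text
time_s: 3.17
position: [0.4829, 0.2062, 0.2513]
tool_rot: [[-0.945, -0.327, 0.0], [-0.327, 0.945, 0.0], [-0.0, 0.0, -1.0]]
ft_force: [0.4, 0.4, -0.9]
grip_width: 0.085
gripper_force: 0.0
```

```bash
cat >> h.py <<'E'
def wray(u,v,z,o):
    c=cams.calibration("wrist"); f=240/np.tan(np.radians(c["vertical_fov"])/2)
    x=(u-c["cx"])/f; y=(v-c["cy"])/f; r0=np.hypot(x,y); r=r0
    for _ in range(20): r=r0/(1+c["k1"]*r*r)
    s=r/r0
    T=np.array(c["tool_from_camera"]); R=np.array(o["tool_rot"]); 
    d=R@T[:3,:3]@np.array([x*s,-y*s,-1]); p=R@T[:3,3]+np.array(o["position"])
    return p+(z-p[2])/d[2]*d
E
python3 - <<'E'
from h import *
np.set_printoptions(precision=4,suppress=True)
o=observe(); print(o["position"],o["tool_rot"],o["ft_force"],o["q"])
im,d=cams.get_image("wrist"); cv2.imwrite("pics/w1.png",im[:,:,::-1])
np.save("w1d.npy",d)
for q in("wheel","axle_a","rest"):
    z=0 if q=="rest" else .074
    for m in cams.mark_of("wrist",q): u,v=np.array(m["location"])*[640,480]; print(q,round(m["p"],2),u,v,wray(u,v,z,o))
m=cams.outline_of("wrist","wheel")[0]; P=cloud("wrist",d,m["mask"])
np.save("wm.npy",m["mask"])
T=P[(P[:,2]>.12)&(P[:,2]<.15)]; print(len(T),T.mean(0),P[:,2].max(),np.percentile(P[:,2],99))
c,s,v=np.linalg.svd(T[:,:2]-T[:,:2].mean(0),full_matrices=False); print(s,v)
E
```

```text
[0.4829 0.2062 0.2513] [[-0.9451 -0.3268  0.    ]
 [-0.3268  0.9451  0.    ]
 [-0.      0.     -1.    ]] [ 0.4101  0.4432 -0.8642] [ 10.1962  18.4865  76.0862   0.0005  85.4267 -98.8814]
wheel 0.89 318.72 215.42399999999998 [0.4872 0.2062 0.074 ]
axle_a 0.7 247.424 213.312 [0.5072 0.1416 0.074 ]
4209 [0.4832 0.2047 0.1312] 0.13793428217630072 0.13707429139611133
[1.4699 0.6346] [[ 0.9421  0.3354]
 [-0.3354  0.9421]]
```

View pics/w1.png

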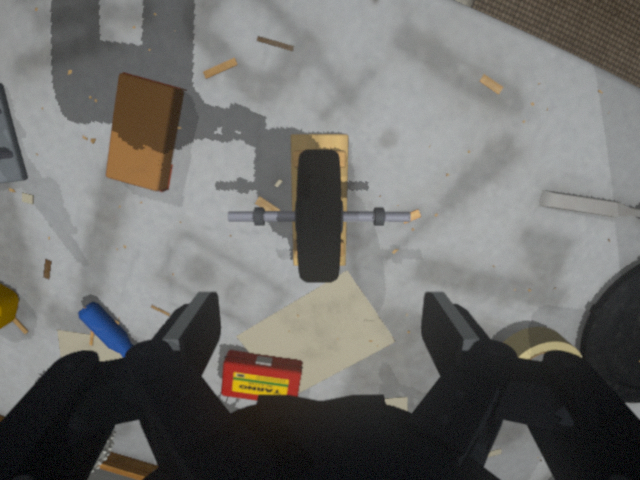

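The wrist view shows the wheel at about (319,215) with its axle level along the picture's row 216, so the tool's y is already lined up with it. I'll descend and grip.

Emit:
move_arm --jaw '[8.5,8.5,8.5,8.5,8.5,8.5,8.5,8.5]' --dp '[[-0.4,-0.1,0],[0,0,3],[0,0,3],[0,0,3],[0,0,3],[0,0,2],[0,0,1.6],[0,0,0]]' --turn '[[0,0,0],[0,0,0],[0,0,0],[0,0,0],[0,0,0],[0,0,0],[0,0,0],[0,0,0]]'

```text
time_s: 4.08
position: [0.4858, 0.2063, 0.0924]
tool_rot: [[-0.944, -0.329, -0.006], [-0.329, 0.944, -0.001], [0.006, 0.001, -1.0]]
ft_force: [-0.5, 0.3, 0.0]
grip_width: 0.0851
gripper_force: 0.0
```

Emit:
move_arm --jaw '[6,4.5,3,3,3,3,3,3,3,3]' --dp '[[0,0,0],[0,0,0],[0,0,0],[0,0,0],[0,0,0],[0,0,0],[0,0,0],[0,0,0],[0,0,0],[0,0,0]]' --turn '[[0,0,0],[0,0,0],[0,0,0],[0,0,0],[0,0,0],[0,0,0],[0,0,0],[0,0,0],[0,0,0],[0,0,0]]' --force 100

```text
time_s: 4.92
position: [0.4876, 0.2067, 0.0966]
tool_rot: [[-0.944, -0.33, 0.003], [-0.33, 0.944, 0.0], [-0.003, -0.0, -1.0]]
ft_force: [-0.3, -0.4, 6.1]
grip_width: 0.035
gripper_force: 99.3
```

Emit:
move_arm --jaw '[3,3,3,3,3,3,3,3,3,3,3]' --dp '[[0,0,-1],[0,0,-2],[0,0,-3],[0,0,-3],[0,0,-3],[0,0,-3],[0,0,-2],[0,0,-1],[0,0,0],[0,0,0],[0,0,0]]' --turn '[[0,0,0],[0,0,0],[0,0,0],[0,0,0],[0,0,0],[0,0,0],[0,0,0],[0,0,0],[0,0,0],[0,0,0],[0,0,0]]'

```text
time_s: 5.83
position: [0.4864, 0.2065, 0.274]
tool_rot: [[-0.944, -0.33, -0.003], [-0.33, 0.944, -0.0], [0.003, 0.0, -1.0]]
ft_force: [-0.4, 0.2, -5.4]
grip_width: 0.035
gripper_force: 100.1
```

```bash
python3 - <<'E'
from h import *
np.set_printoptions(precision=4,suppress=True)
o=observe(); print(o)
im,d=cams.get_image("wrist"); cv2.imwrite("pics/w2.png",im[:,:,::-1])
np.save("w2d.npy",d)
for q in("wheel","axle_a"):
    for m in cams.mark_of("wrist",q): u,v=np.array(m["location"])*[640,480]; print(q,round(m["p"],2),u,v,wray(u,v,.074+o["position"][2]-.0966,o))
E
```

```text
{'time_s': 5.8333, 'q': array([ 10.154 ,  18.1122,  72.8928,   0.0004,  89.1502, -99.1074]), 'qvel': array([-0.0424,  0.3981,  0.121 , -0.0918,  0.0418, -0.0292]), 'joint_efforts': array([  0.0602, -45.323 , -25.9566,  -0.0003,   0.01  ,   0.0002]), 'position': array([0.4864, 0.2065, 0.274 ]), 'tool_rot': array([[-0.944 , -0.3299, -0.0027],
       [-0.3299,  0.944 , -0.0005],
       [ 0.0027,  0.0004, -1.    ]]), 'ft_force': array([-0.4136,  0.2233, -5.401 ]), 'wrist_torque': array([-0.0049, -0.0583, -0.0234]), 'gripper_force': 100.10676383972168, 'grip_width': 0.03504620591617846}
wheel 0.81 320.704 276.72 [0.4864 0.2068 0.2514]
axle_a 0.84 187.328 277.584 [0.5099 0.1412 0.2514]
axle_a 0.63 453.12 277.91999999999996 [0.4645 0.2724 0.2514]
```

View pics/w2.png

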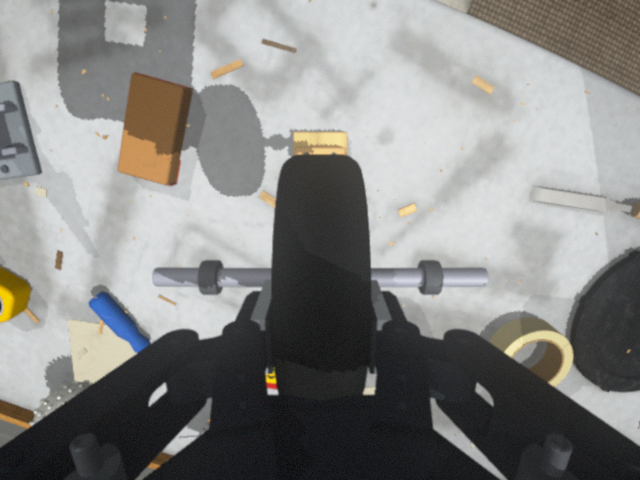

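The wheel is held squarely: axle at row 278, ends at 153 and 487, centred on the tool. Next I carry it short of the grey stand, to a spot where the wrist camera can see the slots.

Emit:
move_arm --jaw '[3,3,3,3,3,3,3,3,3,3,3,3]' --dp '[[1,-2,0],[1.5,-3,0],[1.7,-3.6,0],[1.7,-3.6,0],[1.7,-3.6,0],[1.7,-3.6,0],[1.7,-3.6,0],[1.7,-3.6,0],[1.7,-3.6,0],[1.7,-3.6,0],[1.7,-3.6,0],[1.7,-3.6,0]]' --turn '[[0,0,0],[0,0,0],[0,0,0],[0,0,0],[0,0,0],[0,0,0],[0,0,0],[0,0,0],[0,0,0],[0,0,0],[0,0,0],[0,0,0]]'

```text
time_s: 6.98
position: [0.4374, -0.2466, 0.2749]
tool_rot: [[-0.944, -0.33, -0.0], [-0.33, 0.944, 0.001], [0.0, 0.001, -1.0]]
ft_force: [1.3, -0.9, -3.7]
grip_width: 0.035
gripper_force: 100.6
```

Emit:
move_arm --jaw '[3,3,3,3,3]' --dp '[[0.5,-2,0],[0,-0.8,0],[0,0,0],[0,0,0],[0,0,0]]' --turn '[[0,0,0],[0,0,0],[0,0,0],[0,0,0],[0,0,0]]'

```text
time_s: 7.4
position: [0.4428, -0.2714, 0.2752]
tool_rot: [[-0.944, -0.331, -0.0], [-0.331, 0.944, 0.001], [0.0, 0.001, -1.0]]
ft_force: [-0.0, 0.1, -4.5]
grip_width: 0.0349
gripper_force: 101.0
```

```bash
cat > look.py <<'E'
from h import *
import sys
np.set_printoptions(precision=4,suppress=True)
n=sys.argv[1]
o=observe(); print(o["position"],o["tool_rot"][:,1],o["ft_force"],o["time_s"])
im,d=cams.get_image("wrist"); cv2.imwrite(f"pics/{n}.png",im[:,:,::-1]); np.save(n+"d.npy",d)
for q,z in(("slot_a",.146),("keeper",.1255),("stand",0),("wheel",o["position"][2]-.0226),("axle_a",o["position"][2]-.0226)):
    for m in cams.mark_of("wrist",q): u,v=np.array(m["location"])*[640,480]; print(q,round(m["p"],2),u,v,wray(u,v,z,o))
for m in cams.outline_of("wrist","stand")[:1]:
    P=cloud("wrist",d,m["mask"]); np.save(n+"P.npy",P); T=P[(P[:,2]>.145)&(P[:,2]<.17)]; print(len(P),len(T),np.percentile(P[:,2],99.5))
E
python3 look.py w3
```

```text
[ 0.4428 -0.2714  0.2752] [-0.3313  0.9435  0.0008] [-0.0016  0.0775 -4.4859] 7.4
slot_a 0.9 99.00800000000001 115.58399999999999 [ 0.4172 -0.4601  0.146 ]
slot_a 0.33 454.272 278.784 [ 0.4505 -0.1467  0.146 ]
stand 0.56 120.57600000000001 129.31199999999998 [ 0.4469 -0.52    0.    ]
wheel 0.88 321.59999999999997 277.10400000000004 [ 0.4429 -0.2706  0.2526]
axle_a 0.94 453.504 276.912 [ 0.4203 -0.2056  0.2526]
axle_a 0.78 187.51999999999998 275.28000000000003 [ 0.4651 -0.3368  0.2526]
1441 0 0.2915169701194205
```

View pics/w3.png

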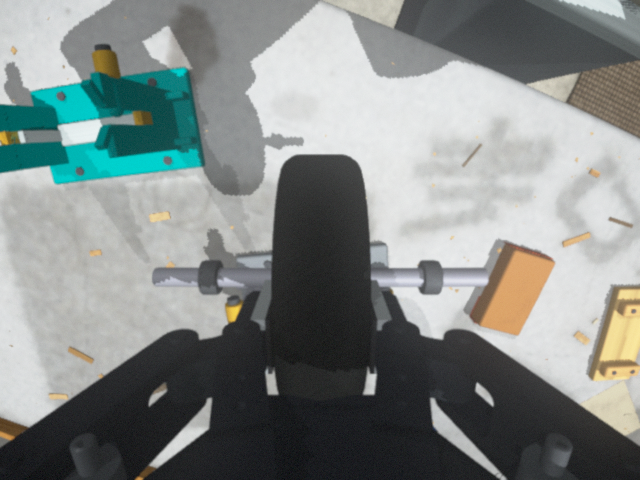

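Only the turquoise look-alike is in clear view, at upper left. The picture's top points towards the robot and the grey stand is hidden under the wheel, so I'll move past it to look back.

Emit:
move_arm --jaw '[3,3,3,3,3,3,3,3,3,3]' --dp '[[-1,0,-1],[-3,0,-1],[-3.5,0,0],[-3.5,0,0],[-3.5,0,0],[-3.5,0,0],[-3,0,0],[-1,0,0],[0,0,0],[0,0,0]]' --turn '[[0,0,0],[0,0,0],[0,0,0],[0,0,0],[0,0,0],[0,0,0],[0,0,0],[0,0,0],[0,0,0],[0,0,0]]'

```text
time_s: 8.58
position: [0.6505, -0.2, 0.2946]
tool_rot: [[-0.944, -0.331, -0.001], [-0.331, 0.944, 0.0], [0.001, 0.001, -1.0]]
ft_force: [-0.1, -0.2, -4.7]
grip_width: 0.0346
gripper_force: 101.2
```

```bash
python3 look.py w4
```

```text
[ 0.6505 -0.2     0.2946] [-0.3306  0.9438  0.0007] [-0.0558 -0.2347 -4.7123] 8.5833
slot_a 0.73 226.68800000000002 107.616 [ 0.5886 -0.3008  0.146 ]
slot_a 0.66 400.512 97.584 [ 0.5359 -0.1723  0.146 ]
keeper 0.61 233.6 114.47999999999999 [ 0.5926 -0.299   0.1255]
stand 0.83 314.496 112.416 [ 0.5625 -0.2379  0.    ]
wheel 0.94 321.408 274.17600000000004 [ 0.649  -0.1999  0.272 ]
axle_a 0.88 185.40800000000002 276.624 [ 0.6738 -0.2663  0.272 ]
axle_a 0.57 455.80800000000005 276.72 [ 0.6275 -0.133   0.272 ]
18248 1606 0.16162881749648228
```

View pics/w4.png

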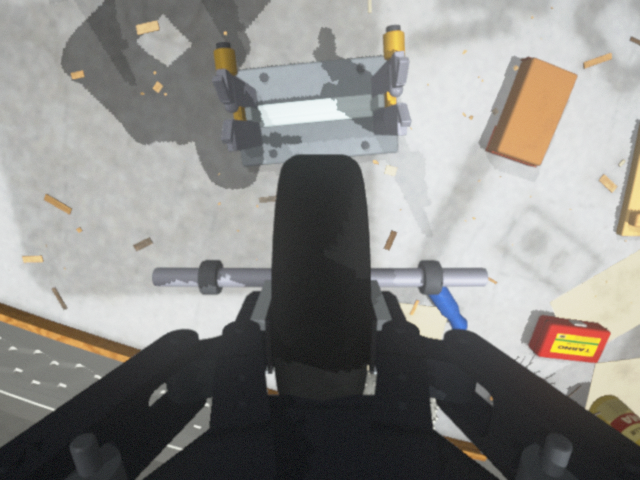

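```bash
python3 - <<'E'
from h import *
from scipy.optimize import minimize
np.set_printoptions(precision=4,suppress=True)
P=np.load("w4P.npy"); print(np.histogram(P[:,2],bins=np.arange(-.01,.18,.01)))
B=P[(P[:,2]<.03)&(P[:,2]>.004)]
# trim mask fringe
r=cv2.minAreaRect((B[:,:2]*1000).astype(np.float32)); print(r)
T=P[P[:,2]>.135]
def loc(p,Q):
    c,s=np.cos(p[2]),np.sin(p[2]); d=Q[:,:2]-p[:2]; return np.stack([d[:,0]*c+d[:,1]*s,-d[:,0]*s+d[:,1]*c],1)
def hx(z): # slot half width
    return np.where(z>.146,.0065+(z-.146)/.014*.015,.0065)
def cost(p):
    t=loc(p,T); b=loc(p,B)
    e1=np.abs(np.abs(t[:,1])-.070)-.004; e2=np.maximum(np.abs(t[:,0])-.032,hx(T[:,2])-np.abs(t[:,0]))
    eb=np.maximum(np.abs(b[:,0])-.055,np.abs(b[:,1])-.095)
    f=lambda e:np.minimum(np.maximum(e,0),.01).sum()
    return f(e1)*5+f(e2)*5+f(eb)
best=min((minimize(cost,[.562+a,-.237+b,np.radians(22+c)],method="Nelder-Mead",options=dict(xatol=1e-5,fatol=1e-6)) for a in(-.005,0,.005) for b in(-.005,0,.005) for c in(-3,0,3)),key=lambda r:r.fun)
print(best.x,np.degrees(best.x[2]),best.fun)
t=loc(best.x,T)
for s in(-1,1):
  for k in(-1,1):
    m=(np.sign(t[:,1])==s)&(np.sign(t[:,0])==k); print(s,k,m.sum(),np.percentile(t[m],[2,50,98],axis=0).T.ravel(),np.percentile(T[m,2],[2,50,98]))
b=loc(best.x,B); print(np.percentile(b,[.5,50,99.5],axis=0))
E
```

```text
(array([   0,   11, 9295,  117, 2455,  487,  200,  215,  232,  262,  446,
        458,  272,  402, 1586,  823,  730,  257]), array([-0.01,  0.  ,  0.01,  0.02,  0.03,  0.04,  0.05,  0.06,  0.07,
        0.08,  0.09,  0.1 ,  0.11,  0.12,  0.13,  0.14,  0.15,  0.16,
        0.17]))
((561.253662109375, -236.97732543945312), (109.91754150390625, 190.16766357421875), 24.34733009338379)
[ 0.5607 -0.2378  0.4227] 24.218750016881394 24.172212075771906
-1 -1 711 [-0.046  -0.0211 -0.0053 -0.0741 -0.0683 -0.0655] [0.1351 0.1465 0.1621]
-1 1 473 [ 0.0083  0.0207  0.0325 -0.0733 -0.0677 -0.0656] [0.1369 0.1501 0.1622]
1 -1 739 [-0.0476 -0.0216 -0.0059  0.0654  0.0683  0.0737] [0.1351 0.1462 0.1617]
1 1 478 [0.008  0.0204 0.0324 0.0656 0.0677 0.0733] [0.1362 0.1495 0.1622]
[[-0.0529 -0.0902]
 [-0.0134  0.0011]
 [ 0.0548  0.0911]]
```

The base plate fits to 109.9 × 190.2 mm, which matches its given size. The stand is at (0.561, -0.2375) with a yaw of 24.3°, and the wheel centre coincides with the TCP. I'll move above it and turn.

Emit:
move_arm --jaw '[3,3,3,3,3,3,3,3,3,3]' --dp '[[1.5,-0.1,0],[3,-0.2,0],[3,-0.2,0],[2.19,-0.08,0],[0,0,0],[0,0,0],[0,0,2],[0,0,2],[0,0,0],[0,0,0]]' --turn '[[0,0,0],[0,0,0],[0,0,0],[0,0,0],[0,0,-0.044],[0,0,-0.044],[0,0,0],[0,0,0],[0,0,0],[0,0,0]]'

```text
time_s: 9.77
position: [0.5604, -0.2377, 0.2552]
tool_rot: [[-0.911, -0.411, -0.001], [-0.411, 0.911, 0.001], [0.001, 0.001, -1.0]]
ft_force: [0.3, 0.4, -3.3]
grip_width: 0.0352
gripper_force: 101.1
```

```bash
cat > st.py <<'E'
from h import *
np.set_printoptions(precision=4,suppress=True)
o=observe(); R=o["tool_rot"]; e=np.array([.561,-.2375,0])-o["position"]
print(o["position"],R,o["ft_force"],o["wrist_torque"],o["time_s"]); print("err tool xy cm",(R.T@e)[:2]*100,"yaw",np.degrees(np.arctan2(-R[0,1],R[1,1])),"axle z",o["position"][2]-.0226)
E
python3 st.py; python3 look.py w5
```

```text
[ 0.5604 -0.2377  0.2552] [[-0.9115 -0.4113 -0.0013]
 [-0.4113  0.9115  0.0008]
 [ 0.0008  0.0013 -1.    ]] [ 0.2708  0.4018 -3.3076] [ 0.0248 -0.0055  0.0183] 9.7667
err tool xy cm [-0.0796 -0.036 ] yaw 24.286673091302383 axle z 0.23263449098613126
[ 0.5604 -0.2377  0.2552] [-0.4113  0.9115  0.0013] [ 0.2708  0.4018 -3.3076] 9.7667
slot_a 0.64 226.176 231.408 [ 0.59   -0.3026  0.146 ]
slot_a 0.59 412.672 234.72 [ 0.5343 -0.1722  0.146 ]
slot_a 0.39 318.72 276.096 [ 0.5945 -0.2236  0.146 ]
keeper 0.73 233.024 228.624 [ 0.5931 -0.3011  0.1255]
stand 0.5 438.528 402.48 [0.7613 0.0385 0.    ]
wheel 0.74 319.616 276.72 [ 0.5607 -0.2379  0.2326]
axle_a 0.97 454.08000000000004 277.68 [ 0.5326 -0.1735  0.2326]
axle_a 0.65 184.704 278.304 [ 0.5906 -0.3018  0.2326]
8240 0 0.07644432266198499
```

Emit:
move_arm --jaw '[3,3,3,3,3,3,3,3]' --dp '[[0,0,1.5],[0,0,2],[0,0,2],[0,0,1.2],[0,0,0.8],[0,0,0.3],[0,0,0],[0,0,0]]' --turn '[[0,0,0],[0,0,0],[0,0,0],[0,0,0],[0,0,0],[0,0,0],[0,0,0],[0,0,0]]'

```text
time_s: 10.78
position: [0.5612, -0.238, 0.1783]
tool_rot: [[-0.911, -0.412, 0.001], [-0.412, 0.911, -0.001], [-0.001, -0.001, -1.0]]
ft_force: [-0.0, -0.0, -4.4]
grip_width: 0.0348
gripper_force: 101.4
```

```bash
python3 st.py
```

```text
[ 0.5612 -0.238   0.1783] [[-0.9113 -0.4116  0.0013]
 [-0.4116  0.9113 -0.0009]
 [-0.0008 -0.0014 -1.    ]] [-0.0279 -0.0312 -4.4041] [ 0.0447  0.0171 -0.0367] 10.7833
err tool xy cm [0.0142 0.075 ] yaw 24.307680751660644 axle z 0.1556752529180025
```

Emit:
move_arm --jaw '[3,3,3,3,3,3,3,3,3,3]' --dp '[[0,0.07,0.2],[0,0,0.2],[0,0,0.2],[0,0,0.2],[0,0,0.2],[0,0,0.2],[0,0,0.2],[0,0,0.1],[0,0,0],[0,0,0]]' --turn '[[0,0,0],[0,0,0],[0,0,0],[0,0,0],[0,0,0],[0,0,0],[0,0,0],[0,0,0],[0,0,0],[0,0,0]]'

```text
time_s: 11.62
position: [0.5607, -0.237, 0.1621]
tool_rot: [[-0.911, -0.412, 0.0], [-0.412, 0.911, 0.0], [-0.0, 0.0, -1.0]]
ft_force: [2.7, 0.7, -5.8]
grip_width: 0.035
gripper_force: 101.4
```

```bash
python3 st.py
```

```text
[ 0.5607 -0.237   0.1621] [[-0.9113 -0.4117  0.0001]
 [-0.4117  0.9113  0.0002]
 [-0.0002  0.0002 -1.    ]] [ 2.6799  0.7438 -5.7946] [ 0.1269 -0.4745  0.146 ] 11.6167
err tool xy cm [-0.0072 -0.0617] yaw 24.313332539147066 axle z 0.13953624808880868
```

Emit:
move_arm --jaw '[3,3,3,3,3,3]' --dp '[[-0.07,0,0],[0,0,0.1],[0,0,0.1],[0,0,0.1],[0,0,0],[0,0,0]]' --turn '[[0,0,0],[0,0,0],[0,0,0],[0,0,0],[0,0,0],[0,0,0]]'

```text
time_s: 12.12
position: [0.561, -0.2368, 0.1592]
tool_rot: [[-0.911, -0.411, -0.0], [-0.411, 0.911, 0.0], [0.0, 0.0, -1.0]]
ft_force: [-0.0, 0.3, -4.5]
grip_width: 0.0347
gripper_force: 101.4
```

```bash
python3 st.py
```

```text
[ 0.561  -0.2368  0.1592] [[-0.9114 -0.4115 -0.0004]
 [-0.4115  0.9114  0.0001]
 [ 0.0003  0.0002 -1.    ]] [-0.0489  0.3363 -4.5493] [-0.0921  0.0034  0.003 ] 12.1167
err tool xy cm [ 0.0266 -0.0632] yaw 24.296210549666498 axle z 0.13663717070645404
```

Side force is gone. Now small steps onto the keepers.

Emit:
move_arm --jaw '[3,3,3,3,3,3]' --dp '[[0,0,0.1],[0,0,0.1],[0,0,0.1],[0,0,0.05],[0,0,0],[0,0,0]]' --turn '[[0,0,0],[0,0,0],[0,0,0],[0,0,0],[0,0,0],[0,0,0]]'

```text
time_s: 12.62
position: [0.5621, -0.2369, 0.1569]
tool_rot: [[-0.911, -0.412, 0.003], [-0.412, 0.911, -0.001], [-0.002, -0.002, -1.0]]
ft_force: [4.1, 1.9, 5.7]
grip_width: 0.0349
gripper_force: 102.6
```

```bash
python3 st.py
```

```text
[ 0.5621 -0.2369  0.1569] [[-0.9113 -0.4117  0.003 ]
 [-0.4117  0.9113 -0.001 ]
 [-0.0024 -0.0022 -1.    ]] [4.127  1.8712 5.7043] [ 0.5249 -0.7739 -0.1375] 12.6167
err tool xy cm [0.1611 0.0201] yaw 24.308770276695512 axle z 0.13426256822572794
```

Emit:
move_arm --jaw '[3,3,3,3]' --dp '[[0,0,0.05],[0,0,0],[0,0,0.05],[0,0,0]]' --turn '[[0,0,0],[0,0,0],[0,0,0],[0,0,0]]'

```text
time_s: 12.95
position: [0.5626, -0.2369, 0.1564]
tool_rot: [[-0.911, -0.412, 0.005], [-0.412, 0.911, -0.001], [-0.004, -0.003, -1.0]]
ft_force: [6.0, 3.4, 7.2]
grip_width: 0.0348
gripper_force: 103.2
```

```bash
python3 st.py
```

```text
[ 0.5626 -0.2369  0.1564] [[-0.9113 -0.4117  0.0048]
 [-0.4118  0.9113 -0.0015]
 [-0.0037 -0.0033 -1.    ]] [5.9691 3.3721 7.1749] [ 0.6164 -1.0543 -0.1273] 12.95
err tool xy cm [0.2283 0.0591] yaw 24.314764018395476 axle z 0.13379914892250516
```

Emit:
move_arm --jaw '[3,3,3,3]' --dp '[[0,0,0.05],[0,0,0],[0,0,0.05],[0,0,0]]' --turn '[[0,0,0],[0,0,0],[0,0,0],[0,0,0]]'

```text
time_s: 13.28
position: [0.5629, -0.2369, 0.1558]
tool_rot: [[-0.911, -0.412, 0.006], [-0.412, 0.911, -0.002], [-0.005, -0.004, -1.0]]
ft_force: [6.5, 2.8, 8.4]
grip_width: 0.0352
gripper_force: 103.0
```

```bash
python3 st.py
```

```text
[ 0.5629 -0.2369  0.1558] [[-0.9111 -0.4121  0.0059]
 [-0.4122  0.9111 -0.002 ]
 [-0.0046 -0.0043 -1.    ]] [6.4642 2.7644 8.4328] [ 0.493  -1.2759  0.0212] 13.2833
err tool xy cm [0.2744 0.091 ] yaw 24.339133620439497 axle z 0.13321067490803612
```

Emit:
move_arm --jaw '[3,3,3,3,3]' --dp '[[0,0,0.05],[0,0,0.05],[0,0,0.05],[0,0,0],[0,0,0]]' --turn '[[0,0,0],[0,0,0],[0,0,0],[0,0,0],[0,0,0]]'

```text
time_s: 13.7
position: [0.563, -0.237, 0.1539]
tool_rot: [[-0.911, -0.412, 0.006], [-0.412, 0.911, -0.002], [-0.004, -0.004, -1.0]]
ft_force: [7.7, 3.0, 5.6]
grip_width: 0.0347
gripper_force: 103.0
```

```bash
python3 st.py
```

```text
[ 0.563  -0.237   0.1539] [[-0.9111 -0.4121  0.0059]
 [-0.4121  0.9111 -0.0021]
 [-0.0045 -0.0044 -1.    ]] [7.7258 3.0111 5.5779] [ 0.424  -1.5008  0.0726] 13.7
err tool xy cm [0.2719 0.1084] yaw 24.338870536680293 axle z 0.13134293319844176
```

Emit:
move_arm --jaw '[3,3,3,3,3,3,3]' --dp '[[0,0,0.05],[0,0,0.05],[0,0,0.05],[0,0,0.05],[0,0,0.05],[0,0,0.05],[0,0,0]]' --turn '[[0,0,0],[0,0,0],[0,0,0],[0,0,0],[0,0,0],[0,0,0],[0,0,0]]'

```text
time_s: 14.28
position: [0.5626, -0.2364, 0.1493]
tool_rot: [[-0.911, -0.412, 0.004], [-0.412, 0.911, 0.0], [-0.003, -0.001, -1.0]]
ft_force: [9.2, 1.6, -3.2]
grip_width: 0.0352
gripper_force: 102.2
```

```bash
python3 st.py
```

```text
[ 0.5626 -0.2364  0.1493] [[-0.9111 -0.4121  0.0035]
 [-0.4121  0.9111  0.0002]
 [-0.0033 -0.0013 -1.    ]] [ 9.1956  1.5558 -3.1744] [ 0.6335 -1.7607 -0.0175] 14.2833
err tool xy cm [ 0.2381 -0.019 ] yaw 24.33926553965844 axle z 0.1267494964097879
```

Emit:
move_arm --jaw '[3,3,3,3,3,3,3,3,3]' --dp '[[0,0,0.08],[0,0,0.08],[0,0,0.08],[0,0,0.08],[0,0,0.08],[0,0,0.08],[0,0,0.08],[0,0,0.08],[0,0,0]]' --turn '[[0,0,0],[0,0,0],[0,0,0],[0,0,0],[0,0,0],[0,0,0],[0,0,0],[0,0,0],[0,0,0]]'

```text
time_s: 15.03
position: [0.5618, -0.2359, 0.1414]
tool_rot: [[-0.911, -0.412, 0.0], [-0.412, 0.911, 0.002], [-0.001, 0.002, -1.0]]
ft_force: [8.3, 2.8, -10.5]
grip_width: 0.035
gripper_force: 101.1
```

```bash
python3 st.py
```

```text
[ 0.5618 -0.2359  0.1414] [[-0.9111 -0.4121  0.0004]
 [-0.4121  0.9111  0.0021]
 [-0.0012  0.0018 -1.    ]] [  8.3143   2.8031 -10.5019] [ 0.4283 -1.6092  0.0394] 15.0333
err tool xy cm [ 0.1509 -0.1363] yaw 24.33697462075697 axle z 0.11876994255435068
```

Emit:
move_arm --jaw '[3,3,3,3,3,3]' --dp '[[0,0,0.04],[0,0,0.04],[0,0,0.04],[0,0,0.04],[0,0,0.04],[0,0,0]]' --turn '[[0,0,0],[0,0,0],[0,0,0],[0,0,0],[0,0,0],[0,0,0]]'

```text
time_s: 15.53
position: [0.5608, -0.2359, 0.1388]
tool_rot: [[-0.911, -0.412, -0.003], [-0.412, 0.911, 0.003], [0.001, 0.004, -1.0]]
ft_force: [4.3, 1.0, -10.7]
grip_width: 0.035
gripper_force: 100.7
```

Emit:
move_arm --jaw '[3,3,3,3,3,3]' --dp '[[0,0,0.04],[0,0,0.04],[0,0,0.04],[0,0,0.04],[0,0,0.04],[0,0,0]]' --turn '[[0,0,0],[0,0,0],[0,0,0],[0,0,0],[0,0,0],[0,0,0]]'

```text
time_s: 16.03
position: [0.5608, -0.2367, 0.1386]
tool_rot: [[-0.911, -0.412, -0.001], [-0.412, 0.911, 0.0], [0.001, 0.001, -1.0]]
ft_force: [1.5, 1.7, -11.1]
grip_width: 0.0348
gripper_force: 100.8
```

Emit:
move_arm --jaw '[3,3,3]' --dp '[[0,0,0],[0,0,0],[0,0,0]]' --turn '[[0,0,0],[0,0,0],[0,0,0]]'

```text
time_s: 16.28
position: [0.5609, -0.2367, 0.1386]
tool_rot: [[-0.911, -0.411, -0.001], [-0.411, 0.911, 0.001], [0.001, 0.001, -1.0]]
ft_force: [0.9, 2.1, -12.9]
grip_width: 0.0349
gripper_force: 100.7
```

```bash
python3 st.py
```

```text
[ 0.5609 -0.2367  0.1386] [[-0.9114 -0.4115 -0.001 ]
 [-0.4115  0.9114  0.0005]
 [ 0.0007  0.0009 -1.    ]] [  0.898    2.1128 -12.9138] [ 0.8379 -0.0084  0.1365] 16.2833
err tool xy cm [ 0.0125 -0.0906] yaw 24.296590679148192 axle z 0.11599928946125908
```

Emit:
move_arm --jaw '[3,3,3,3]' --dp '[[0,0,0.05],[0,0,0],[0,0,0],[0,0,0]]' --turn '[[0,0,0],[0,0,0],[0,0,0],[0,0,0]]'

```text
time_s: 16.62
position: [0.5612, -0.237, 0.1385]
tool_rot: [[-0.911, -0.412, 0.0], [-0.412, 0.911, -0.0], [0.0, -0.0, -1.0]]
ft_force: [1.0, 1.1, -10.1]
grip_width: 0.0351
gripper_force: 101.0
```

Emit:
move_arm --jaw '[3,3,3,3,3]' --dp '[[0,0,0.05],[0,0,0],[0,0,0.05],[0,0,0],[0,0,0]]' --turn '[[0,0,0],[0,0,0],[0,0,0],[0,0,0],[0,0,0]]'

```text
time_s: 17.03
position: [0.5614, -0.2372, 0.138]
tool_rot: [[-0.911, -0.412, 0.001], [-0.412, 0.911, -0.001], [-0.001, -0.002, -1.0]]
ft_force: [0.1, -0.1, -6.5]
grip_width: 0.0347
gripper_force: 101.5
```

Emit:
move_arm --jaw '[3,3,3,3,3]' --dp '[[0,0,0.05],[0,0,0],[0,0,0.05],[0,0,0],[0,0,0]]' --turn '[[0,0,0],[0,0,0],[0,0,0],[0,0,0],[0,0,0]]'

```text
time_s: 17.45
position: [0.5612, -0.2369, 0.1365]
tool_rot: [[-0.911, -0.412, 0.0], [-0.412, 0.911, -0.0], [-0.0, -0.0, -1.0]]
ft_force: [0.7, 0.4, -4.4]
grip_width: 0.0351
gripper_force: 101.6
```

Emit:
move_arm --jaw '[3,3,3,3,3,3,3]' --dp '[[0,0,0.04],[0,0,0.04],[0,0,0.04],[0,0,0.04],[0,0,0.04],[0,0,0],[0,0,0]]' --turn '[[0,0,0],[0,0,0],[0,0,0],[0,0,0],[0,0,0],[0,0,0],[0,0,0]]'

```text
time_s: 18.03
position: [0.5612, -0.2368, 0.1349]
tool_rot: [[-0.911, -0.412, 0.0], [-0.412, 0.911, -0.0], [-0.0, -0.0, -1.0]]
ft_force: [-0.8, 0.5, 1.4]
grip_width: 0.0354
gripper_force: 102.4
```

Emit:
move_arm --jaw '[3,3,3,3]' --dp '[[0,0,0.05],[0,0,0],[0,0,0],[0,0,0]]' --turn '[[0,0,0],[0,0,0],[0,0,0],[0,0,0]]'

```text
time_s: 18.37
position: [0.5613, -0.2368, 0.1347]
tool_rot: [[-0.911, -0.412, 0.001], [-0.412, 0.911, -0.0], [-0.001, -0.001, -1.0]]
ft_force: [-1.7, -0.3, 4.4]
grip_width: 0.0351
gripper_force: 103.1
```

Emit:
move_arm --jaw '[3,3,3,3,3]' --dp '[[0,0,0.05],[0,0,0],[0,0,0.05],[0,0,0],[0,0,0]]' --turn '[[0,0,0],[0,0,0],[0,0,0],[0,0,0],[0,0,0]]'

```text
time_s: 18.78
position: [0.5613, -0.2369, 0.1346]
tool_rot: [[-0.911, -0.412, 0.001], [-0.412, 0.911, -0.001], [-0.001, -0.001, -1.0]]
ft_force: [-3.6, 1.5, 10.7]
grip_width: 0.0352
gripper_force: 103.9
```

```bash
python3 st.py; python3 -c "
from h import *
o=observe();R=o['tool_rot'];print(R.T@o['wrist_torque'],R.T@o['ft_force'])"
```

```text
[ 0.5613 -0.2369  0.1346] [[-0.9113 -0.4116  0.0014]
 [-0.4116  0.9113 -0.0008]
 [-0.001  -0.0013 -1.    ]] [-3.5683  1.536  10.6657] [0.9183 0.9363 0.0591] 18.7833
err tool xy cm [ 0.0699 -0.0232] yaw 24.308161705834518 axle z 0.11199046709657563
[-1.2223656   0.47520232 -0.05858185] [  2.60930721   2.85464056 -10.67198555]
```

Emit:
move_arm --jaw '[3,3,3,3,3]' --dp '[[0,0,0.05],[0,0,0],[0,0,0],[0,0,0],[0,0,0]]' --turn '[[0,0,0],[0,0,0],[0,0,0],[0,0,0],[0,0,0]]'

```text
time_s: 19.2
position: [0.5614, -0.2369, 0.1346]
tool_rot: [[-0.911, -0.412, 0.002], [-0.412, 0.911, -0.001], [-0.001, -0.002, -1.0]]
ft_force: [-3.4, 1.1, 14.3]
grip_width: 0.0346
gripper_force: 104.2
```

```bash
python3 st.py
```

```text
[ 0.5614 -0.2369  0.1346] [[-0.9114 -0.4116  0.0018]
 [-0.4116  0.9114 -0.0011]
 [-0.0012 -0.0017 -1.    ]] [-3.3808  1.0971 14.3314] [1.1213 1.229  0.1784] 19.2
err tool xy cm [ 0.0747 -0.0165] yaw 24.305223984620202 axle z 0.1119544051431282
```

Emit:
move_arm --jaw '[3,3,3,3,3,3,3,3,3,3,3,3]' --dp '[[0,0,0.02],[0,0,0],[0,0,0],[0,0,0],[0,0,0],[0,0,0],[0,0,0],[0,0,0],[0,0,0],[0,0,0],[0,0,0],[0,0,0]]' --turn '[[0,0,0],[0,0,0],[0,0,0],[0,0,0],[0,0,0],[0,0,0],[0,0,0],[0,0,0],[0,0,0],[0,0,0],[0,0,0],[0,0,0]]'

```text
time_s: 20.2
position: [0.5614, -0.2369, 0.1345]
tool_rot: [[-0.911, -0.412, 0.002], [-0.412, 0.911, -0.001], [-0.001, -0.002, -1.0]]
ft_force: [-4.0, 1.0, 15.8]
grip_width: 0.0352
gripper_force: 104.1
```

Emit:
move_arm --jaw '[3,3,3,3,4,5,6,6.5,6.5,6.5,6.5,6.5]' --dp '[[0,0,-0.05],[0,0,-0.05],[0,0,-0.04],[0,0,0],[0,0,0],[0,0,0],[0,0,0],[0,0,0],[0,0,0],[0,0,0],[0,0,0],[0,0,0]]' --turn '[[0,0,0],[0,0,0],[0,0,0],[0,0,0],[0,0,0],[0,0,0],[0,0,0],[0,0,0],[0,0,0],[0,0,0],[0,0,0],[0,0,0]]'

```text
time_s: 21.2
position: [0.5612, -0.2368, 0.1336]
tool_rot: [[-0.911, -0.412, -0.0], [-0.412, 0.911, -0.0], [0.0, -0.0, -1.0]]
ft_force: [0.5, 0.2, -0.4]
grip_width: 0.0655
gripper_force: 0.0
```

Emit:
move_arm --jaw '[6.5,6.5,6.5,6.5,6.5,6.5,6.5,6.5,6.5,6.5]' --dp '[[0,0,-0.5],[0,0,-1],[0,0,-2],[0,0,-3],[0,0,-3],[0,0,-3],[-2,0,-1],[-3,0,0],[0,0,0],[0,0,0]]' --turn '[[0,0,0],[0,0,0],[0,0,0],[0,0,0],[0,0,0],[0,0,0],[0,0,0],[0,0,0],[0,0,0],[0,0,0]]'

```text
time_s: 22.03
position: [0.6073, -0.2156, 0.2691]
tool_rot: [[-0.911, -0.413, 0.0], [-0.413, 0.911, -0.0], [-0.0, -0.0, -1.0]]
ft_force: [-0.6, 0.2, -0.1]
grip_width: 0.0652
gripper_force: 0.0
```

```bash
python3 - <<'E'
from h import *
np.set_printoptions(precision=4,suppress=True)
o=observe(); print(o["position"],o["ft_force"],o["grip_width"])
im,d=cams.get_image("wrist"); cv2.imwrite("pics/w9.png",im[:,:,::-1])
for m in cams.mark_of("wrist","axle_a")+cams.mark_of("wrist","wheel"): u,v=np.array(m["location"])*[640,480]; print(round(m["p"],2),u,v,wray(u,v,.112,o))
E
```

```text
[ 0.6073 -0.2156  0.2691] [-0.5569  0.2497 -0.0717] 0.06519721033744123
0.75 240.89600000000002 157.39200000000002 [ 0.5883 -0.2984  0.112 ]
0.58 402.36800000000005 159.98399999999998 [ 0.5337 -0.1721  0.112 ]
0.79 319.104 157.10399999999998 [ 0.5609 -0.2377  0.112 ]
```

View pics/w9.png

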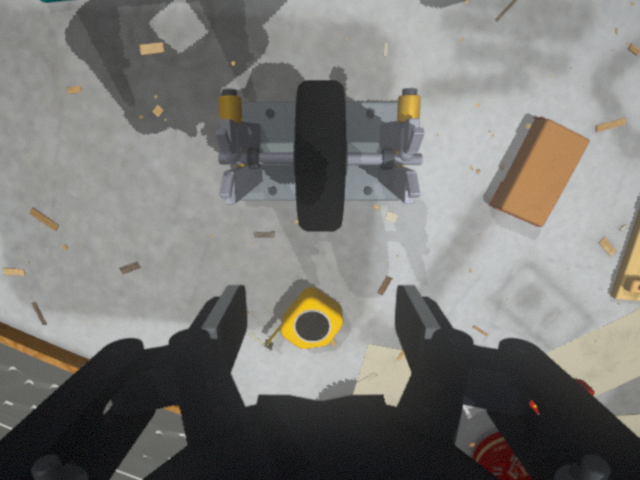

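The wheel sits upright in both slots, its axle at about row 158 and centred on the stand. The gripper is clear and the bystanders lie where they were.

```bash
python3 -c "
from rig import ticket
print(ticket.close_job())"
```

```text
the job is handed in; nothing more can be done
None
```

The wheel is seated in the grey stand below both keepers, with its axle about 112 mm above the stand's origin; I bedded it at about 20 N for a second, released it and handed the job in, but no verdict came back.

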